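Lock the grinding cup on the spice grinder

TASK

Fit the loose grinding cup on the spice grinder's base: set it mouth down in the socket, find the slots with its two lugs, push it down against the spring pad and twist it clockwise (seen from above) until it clicks and stays locked, then let go. Work gently: push with about 1 kg, stop turning as soon as it comes home against its stop, so that cup and socket never bear on each other with more than about 70 N in all, and leave the spice jars and the salt shaker where they are.

Things in the scene. Friction and masses are not known exactly. Their poses are not given: they have to be found in the camera images.
- cup_mid (a point): Centre (half-way up, 47.5 mm above the underside) of the loose grinding cup: a closed plain aluminium cylinder, 56 mm across, 95 mm tall, about 0.2 kg, upright on a black neck. Smooth metal to grip from 18 to 88 mm above the underside. z points up; +x and -x point to its two lugs.
- grinder_cup: The same cup; origin at the centre of its underside. The neck, 50 mm across, has two equal black lugs along +x and -x (half a turn makes no difference): 14 mm wide, reaching 34 mm from the axis, 2 to 8 mm above the underside. Small black ridges just above the neck mark them.
- grinder_base: The grinder's motor base, fixed: grey block 120x120x60 mm, steel knob on its front (-x) face; origin at the centre of its underside, z up. Centred on its top stands a steel bayonet collar, 92 mm across and 16 mm high. Cup's underside above this origin: lugs resting on the collar's lip 74 mm, dropped in the slots about 67 mm, locked 63 mm.
- socket (a point): Centre of the collar's mouth, at its rim, 76 mm above the base's underside; axes as the base. Mouth 56 mm wide, lip 5 mm thick, two opposite slots 18 mm wide for the lugs. The slots lie up to 17 degrees either way off the base's +x/-x; this angle is not measured (black marks outside the collar show it): rest the lugs on the lip with a few N and turn till the cup drops.
- socket_floor (a point): Centre of the socket's hard floor, 60 mm above the base's underside. A spring pad stands 9 mm above it (1.5 N per mm). To turn, the lugs must be under the lip (lip's underside 11 mm above the floor): push the cup's underside to 0.5 to 2.5 mm above the floor (7 to 12 N) and keep it there while twisting clockwise seen from above.
- lock_switch (a joint): Interlock plunger in the collar at the end of the lug track, m: 0 free, about 0.003 when the lug is home. In the last 15 degrees a sprung pin clicks behind a lug (a slight bump of torque, up to 0.3 N m); rigid stops end the turn (torque climbs past 0.4) 75 degrees from the slots. Released there, the cup stays locked; stopped before the click, it is not locked.
- cinnamon_jar: Bystander: glass spice jar with dark lid, 41x41x105 mm, origin at the underside.
- nutmeg_jar: Bystander: another glass spice jar with dark lid, 41x41x105 mm, origin at the underside.
- salt_shaker: Bystander: salt shaker with metal top, 44x44x90 mm, origin at the underside.
There are look-alikes about, which are no part of the job. What is shaped like the grinder_cup but blue is not meant.

How it is judged (in metres and radians):
On the way, in this order (a step that is already met when the one before it is completed fails the run):
1. the cup's lugs have dropped into the collar's slots (horizontal distance between cup_mid and grinder_base below 0.005 m and z of cup_mid in the frame of grinder_base below 0.1165 m and angle between cup_mid's own z axis and vertical below 0.06 rad), for 0.1 s.
2. the cup is pushed down and twisted home to the stop (horizontal distance between cup_mid and grinder_base below 0.005 m and z of cup_mid in the frame of grinder_base below 0.1125 m and value of joint lock_switch above 0.0015 m), for 0.1 s.
At the end, for the whole second after the job is handed in: The released cup rests upright (0.06 rad) within 5 mm of the base's axis, held down by the lip (its centre less than 112.5 mm above the base's underside; about 4 mm more if not under the lip) and turned home, with the interlock plunger pressed by more than 1.5 mm (all of step 2 and angle between cup_mid's own z axis and vertical below 0.06 rad and linear speed of grinder_cup below 0.01 m/s); the robot touches nothing.
It fails at once if the cup is pressed or twisted against the grinder with more than 70 N (all contacts together) (contact force between grinder_cup and grinder_base above 70 N).
It fails at once if the robot pushes on the grinder base itself with more than 10 N (contact force between the arm and grinder_base above 10 N).
It fails at once if a bystander is moved by more than 20 mm (distance of any of cinnamon_jar, nutmeg_jar, salt_shaker from where it was at the start of the episode above 0.02 m).
It also fails if it takes over 64 s, if anything falls off the work surface, if the arm or the gripper's body presses on something with over 40 N, if the wrist force passes 120 N, or if a joint passes its speed limit or range.

ROBOT

A 6-joint arm with a two-finger parallel gripper is mounted at the origin on a cart in front of the work surface, level with it; the furniture and walls round the work are solid. World frame = base frame: x ahead of the robot, y to its left, z up, the work surface at z = 0. Lengths are in m, angles in degrees, forces in N, time in s.
With the tool pointing down it reaches from about 0.35 to 0.875 m from the base axis. Payload 4.2 kg.
Tool frame: the origin (TCP) lies midway between the tips of the shut fingers; the grasp point (between the pads) lies 19 mm behind it; z points along the fingers, y is the line along which they close (so a half turn about z gives the same grasp; the last joint's range is limited). The gripper opens to 87 mm and grips with 3 to 60 N. Pads are 19 mm wide; open, the fingers measure 117 mm over their backs; the gripper's body (75 mm by 190 mm) begins 51 mm behind the grasp point.
Start: joints at [-56.918, 22.042, 0.453, 0, -68.411, -14.817], TCP at [0.196, -0.593, 0.223] pointing down, gripper open.
Joint ranges: [-179.83, 179.83], [-69.29, 118.12], [-61.27, 80.66], [-181.25, 117.63], [-171.15, -9.14], [-177.46, 177.46]. Speed limits (degrees/s): [159.86, 159.86, 180, 180, 180, 180].

INTERFACE

Orientations are given as a 3x3 rotation matrix whose columns are the frame's x, y, z axes.
In Python, from station import sense, capture, camera_params, finish_job gives the robot as it stands.
- The arm moves only by the tool drive_tool, never from a script. Its argument "rows" is a list of rows, each an object of numbers: "tx", "ty", "tz": the shift along the tool's x, y, z in cm; "ax", "ay", "az": the turn, a rotation vector about the tool's x, y, z in rad; "claw": the finger opening in cm, from 0 to 8.7. In form: [{"tx": .., "ty": .., "tz": .., "ax": .., "ay": .., "az": .., "claw": ..}, ...]. A call has 1 to 10 rows; each row shifts and turns the commanded pose from where the row before left it, along the tool's axes as they then stand; what a row does not reach is not made up. A row lasts 1/12 s, in which the tool goes at most 41.7 mm and 7.16 degrees, less where a joint would pass 70% of its speed; a pose out of reach is approached as far as the arm can. A call with a gripper value outside its range is refused whole. The fingers move at their own pace and stop on an object; the grip force is fixed at half the most. Time passes only in rows, so rows that do not move let the fingers close. It gives the time, the measured TCP pose, the force, the opening and the grip force at its end, in the units of the state.
- sense(): the state, without advancing time (a new reading comes with each control period).
- capture(name): name is "scene" or "top" or "wrist"; returns (picture, depth): 420x560x3 uint8, red, green, blue; 420x560 float32, m along the optical axis (not along the pixel's ray), 0 where there is no reading.
- camera_params(name): a dict with "intrinsics" (3x3 intrinsics, pixels), "k1" (the pictures are not rectified: a ray, as slopes to the right and down, at radius r is drawn at 1 + k1 r^2 times it, then the intrinsics apply), "R" (3x3) and "t" (3): a world point X has camera coordinates R X + t; the wrist camera has in their place "tool_from_camera" (4x4, takes a point from camera to tool coordinates, whose origin is the TCP and whose axes are the flange's). Camera axes: x right, y down, z forward; pixel columns grow to the right and rows downward; lengths in m; the calibration is good to about 2 mm. A picture is of the moment at which its call begins: read the wrist's pose just before it. camera_params takes no time and is no camera call.
- finish_job(): hands the job in; it is judged then, once.
The state is a dict: "time_s": time; "joints": joint angles; "joint_velocities": joint speeds; "effort": joint torques, N m; "tcp_pos": TCP position; "ee_rot": TCP orientation; "wrist_force": force on the tool from outside, world axes, zero at the start; "moment": the same for the moment, N m; "gripper_width": opening from 0.0 (shut) to 1.0 (fully open); "gripper_force": force on a finger pad.
Only numpy, scipy, OpenCV 4.12 (cv2) and the standard library are available. Lean on these libraries where they do the work, as an engineer would, in place of code of your own. Each camera call takes 0.05 s, during which the arm holds its last target. There are 200 camera calls.

## Working session

There is one attempt and no reset: what is moved stays moved. The work goes in short steps, Python scripts to look and compute and a tool call to move; the robot and the scene stay as the last step left them, time stands still between calls to the robot, and variables do not carry over. Pictures are saved under pics/ and viewed, at most 10 in all, crops included, and the job is handed in when it is done.

Besides the shell and the picture viewer there is one more tool, called after "Emit:" as name(argument=value, ...) on one line, values as JSON. drive_tool: Moves the arm, as the interface text tells. Its arguments: {"type":"object","properties":{"rows":{"type":"array"}},"required":["rows"]}

```bash
mkdir -p pics; ls; python3 - <<'E'
from station import *
import cv2,numpy as np
s=sense();print(s)
for n in("scene","top"):
    im,d=capture(n);cv2.imwrite(f"pics/{n}0.png",im[:,:,::-1]);np.save(f"pics/{n}0.npy",d);print(n,camera_params(n))
print(camera_params("wrist"))
E
```

```text
pics
{'time_s': 0.0, 'joints': array([-5.69168964e+01,  2.20889343e+01,  3.82092145e-01, -2.84591768e-02,
       -6.84104842e+01, -1.48119421e+01]), 'joint_velocities': array([ 0.04320381,  0.04567228, -0.01149197, -0.0434507 ,  0.0913264 ,
        0.10322743]), 'effort': array([-2.29428706e-04, -3.90665174e+01,  1.87407303e+01,  4.21982780e+00,
        1.10348166e-02, -1.86870561e-04]), 'tcp_pos': array([ 0.19573652, -0.59294531,  0.22149601]), 'ee_rot': array([[-9.49640802e-01, -3.13339774e-01, -7.30757252e-04],
       [-3.13340616e-01,  9.49638766e-01,  1.96782331e-03],
       [ 7.73581031e-05,  2.09770124e-03, -9.99997797e-01]]), 'wrist_force': array([-0.14543996, -0.60596219,  0.22997535]), 'moment': array([-0.03062843, -0.06170765, -0.03877194]), 'gripper_force': 0.0, 'gripper_width': 1.0017900468009753}
scene {'intrinsics': array([[536.87781771,   0.        , 276.57869635],
       [  0.        , 536.87781771, 214.02525273],
       [  0.        ,   0.        ,   1.        ]]), 'k1': -0.017285665072888666, 'R': array([[-0.85046479, -0.52588944, -0.01224469],
       [-0.40107354,
[... 390 characters left out ...]
 [-0.99670825, -0.01561716, -0.07955351],
       [ 0.079909  , -0.02363766, -0.99652186]]), 't': array([0.06380203, 0.54429629, 0.88753226])}
{'intrinsics': array([[365.33433715,   0.        , 280.71460067],
       [  0.        , 365.33433715, 207.87076837],
       [  0.        ,   0.        ,   1.        ]]), 'k1': 0.02998002884699044, 'tool_from_camera': array([[ 5.69771793e-04, -9.64428152e-01, -2.64344501e-01,
         7.25865850e-02],
       [ 9.99999759e-01,  4.44619282e-04,  5.33274960e-04,
         6.37051159e-04],
       [-3.96772722e-04, -2.64344741e-01,  9.64428173e-01,
        -1.61691683e-01],
       [ 0.00000000e+00,  0.00000000e+00,  0.00000000e+00,
         1.00000000e+00]])}
```

View pics/scene0.png

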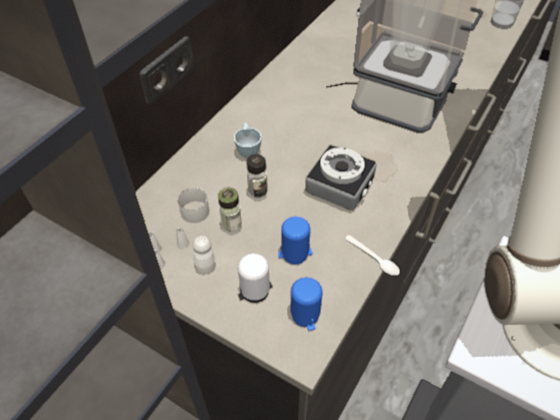

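View pics/top0.png

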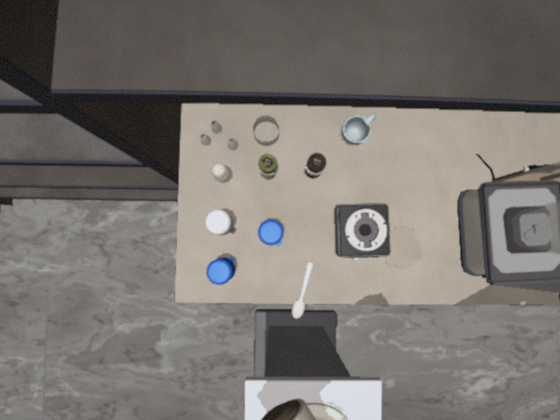

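The scene picture shows these look-alikes for the cup:
- Plain aluminium cup at scene (254,278), top (218,222). This is the one I choose.
- Blue cup at scene (295,240), top (271,232).
- Blue cup at scene (306,302), top (220,270).
- Salt shaker at scene (203,254), which is smaller.

The grinder base is at scene (342,175), top (364,231).

```bash
cat > h.py <<'E'
from station import *
import cv2,numpy as np
def ray(cp,uv,Rt=None):
    K=cp["intrinsics"];uv=np.atleast_2d(uv).astype(float)
    p=np.c_[(uv[:,0]-K[0,2])/K[0,0],(uv[:,1]-K[1,2])/K[1,1]];q=p.copy()
    for _ in range(8): q=p/(1+cp["k1"]*(q**2).sum(1,keepdims=True))
    d=np.c_[q,np.ones(len(q))]
    if Rt is None: R,t=cp["R"],cp["t"]; return -R.T@t, d@R
    return Rt[:3,3], d@Rt[:3,:3].T
def plane(cp,uv,z,Rt=None):
    o,d=ray(cp,uv,Rt);return o+d*((z-o[2])/d[:,2])[:,None]
def points(cp,dep,Rt=None):
    v,u=np.mgrid[:dep.shape[0],:dep.shape[1]]
    o,d=ray(cp,np.c_[u.ravel(),v.ravel()],Rt);P=o+d*dep.reshape(-1,1);P[dep.ravel()==0]=np.nan
    return P.reshape(*dep.shape,3)
def wristT(s):
    T=np.eye(4);T[:3,:3]=s["ee_rot"];T[:3,3]=s["tcp_pos"];return T@camera_params("wrist")["tool_from_camera"]
E
python3 - <<'E'
from h import *
for n in("top","scene"):
    cp=camera_params(n);d=np.load(f"pics/{n}0.npy");P=points(cp,d)
    def st(name,m):
        q=P[m];q=q[~np.isnan(q[:,0])]
        if len(q): print(n,name,len(q),"med",np.median(q,0).round(4),"mid",((np.percentile(q,2,axis=0)+np.percentile(q,98,axis=0))/2).round(4),"ext",(np.percentile(q,98,axis=0)-np.percentile(q,2,axis=0)).round(4))
    x,y,z=P[...,0],P[...,1],P[...,2]
    u0={"top":[("cup",218,222),("base",364,231),("bl1",271,232),("bl2",220,270),("salt",220,172),("j1",267,163),("j2",316,162),("mug",357,130),("table",320,250)],"scene":[("cup",254,262),("base",342,165),("bl1",295,228),("salt",203,245),("j1",229,197),("j2",257,162),("table",300,350)]}[n]
    for name,u,v in u0:
        c=P[v-2:v+3,u-2:u+3].reshape(-1,3);c=np.nanmedian(c,0);r=.075 if name=="base" else .036
        m=(np.hypot(x-c[0],y-c[1])<r)&(z>c[2]-.006)&(z<c[2]+.02)
        st(name,m)
im,_=cv2.imread("pics/scene0.png"),0
c=im[215:325,200:340];cv2.imwrite("pics/crop1.png",cv2.resize(c,None,fx=5.5,fy=5.4,interpolation=cv2.INTER_CUBIC))
E
```

```text
top cup 489 med [0.5109 0.2171 0.0931] mid [0.5111 0.2171 0.0923] ext [0.0468 0.0484 0.0083]
top base 999 med [ 0.4977 -0.1019  0.0737] mid [ 0.4975 -0.1029  0.0694] ext [0.0878 0.085  0.0162]
top bl1 496 med [0.4896 0.1031 0.093 ] mid [0.4897 0.1038 0.092 ] ext [0.0471 0.0488 0.0079]
top bl2 511 med [0.4043 0.2108 0.0931] mid [0.4047 0.2113 0.0922] ext [0.048  0.0471 0.0082]
top salt 151 med [0.6237 0.2183 0.0852] mid [0.6248 0.2194 0.0846] ext [0.0266 0.0277 0.0088]
top j1 279 med [0.637  0.1119 0.1036] mid [0.6369 0.1126 0.1031] ext [0.036  0.036  0.0071]
top j2 278 med [0.6413 0.0071 0.104 ] mid [0.6412 0.0071 0.1038] ext [0.0369 0.0346 0.006 ]
top mug 361 med [ 0.7383 -0.0936  0.0102] mid [ 0.736  -0.0911  0.015 ] ext [0.0422 0.0462 0.023 ]
top table 731 med [ 0.4507 -0.0126 -0.002 ] mid [ 0.4508 -0.0126 -0.0019] ext [0.0658 0.066  0.0064]
scene cup 596 med [0.5071 0.2224 0.0945] mid [0.508  0.221  0.0937] ext [0.0475 0.047  0.0081]
scene base 1028 med [ 0.4942 -0.0951  0.075 ] mid [ 0.4949 -0.1008  0.0712] ext [0.0888 0.0877 0.0159]
scene bl1 489 med [0.4862 0.1087 0.0946] mid [0.4871 0.1074 0.0943] ext [0.0462 0.0461 0.0074]
scene salt 180 med [0.6207 0.2243 0.0866] mid [0.6218 0.2224 0.0857] ext [0.0271 0.0259 0.0089]
scene j1 281 med [0.6337 0.1167 0.105 ] mid [0.6345 0.1159 0.1041] ext [0.0368 0.0362 0.0083]
scene j2 254 med [0.637  0.0115 0.1052] mid [0.6383 0.0104 0.1046] ext [0.037  0.038  0.0082]
scene table 1224 med [0.3754 0.2774 0.0009] mid [0.376  0.2766 0.001 ] ext [0.065  0.0643 0.0063]
```

View pics/crop1.png

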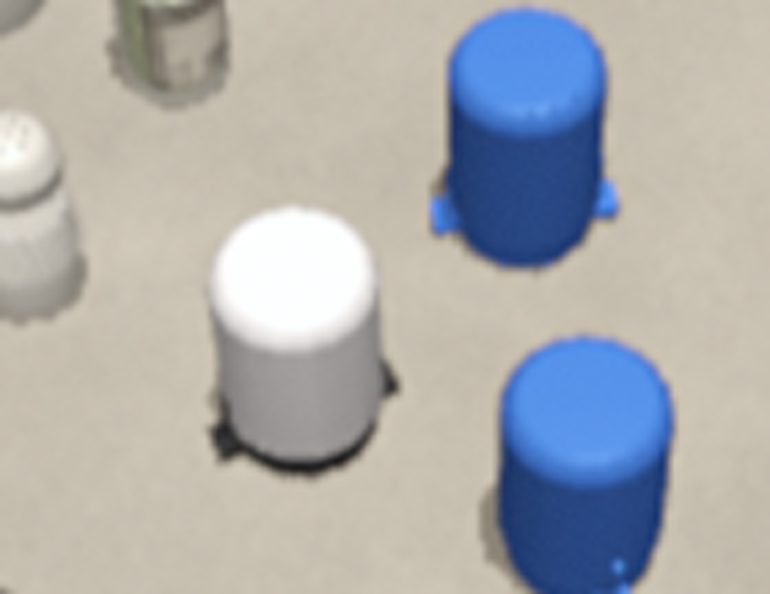

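The crop confirms the choice: an aluminium cup on a black neck, with lugs at scene (240,296) and (271,286). The sizes and heights measured fit the description. I'll go above the base first, keeping clear of the toaster.

Emit:
drive_tool(rows=[{"tx":-1.8,"ty":3.3,"tz":-0.5,"claw":8.7},{"tx":-1.8,"ty":3.3,"tz":-0.5,"claw":8.7},{"tx":-1.8,"ty":3.3,"tz":-0.5,"claw":8.7},{"tx":-1.8,"ty":3.3,"tz":-0.5,"claw":8.7},{"tx":-1.8,"ty":3.3,"tz":-0.5,"claw":8.7},{"tx":-1.8,"ty":3.3,"tz":-0.5,"claw":8.7},{"tx":-1.8,"ty":3.3,"tz":-0.5,"claw":8.7},{"tx":-1.8,"ty":3.0,"tz":-0.5,"claw":8.7}])

```text
invalid input at $.rows[0]: expected keys tx, ty, tz, ax, ay, az, claw
```

Emit:
drive_tool(rows=[{"tx":-3.3,"ty":1.2,"claw":8.7},{"tx":-3.3,"ty":1.2,"claw":8.7},{"tx":-3.3,"ty":1.2,"claw":8.7},{"tx":-3.3,"ty":1.2,"claw":8.7},{"tx":-3.3,"ty":1.2,"claw":8.7},{"tx":-3.3,"ty":1.2,"claw":8.7},{"tx":-3.3,"ty":1.2,"claw":8.7},{"tx":-3.3,"ty":1.2,"claw":8.7},{"tx":-3.3,"ty":1.2,"claw":8.7},{"claw":8.7}])

```text
invalid input at $.rows[0]: expected keys tx, ty, tz, ax, ay, az, claw
```

```bash
python3 - <<'E'
from h import *
s=sense();im,d=capture("wrist");cv2.imwrite("pics/w1.png",im[:,:,::-1]);np.savez("pics/w1.npz",d=d,T=wristT(s))
print(s["tcp_pos"],s["ee_rot"].round(3),s["joints"].round(1),s["time_s"])
cp=camera_params("wrist");P=points(cp,d,wristT(s));z=P[...,2]
m=(z>.07)&(z<.085)&(np.hypot(P[...,0]-.495,P[...,1]+.1)<.07)
q=P[m];print(len(q),q[:,2].mean(),cv2.minEnclosingCircle(q[:,:2].astype(np.float32)),cv2.fitEllipse(cv2.convexHull(q[:,:2].astype(np.float32))))
m=(z>.05)&(z<.085)&(np.hypot(P[...,0]-.495,P[...,1]+.1)<.1)
print(cv2.minAreaRect(P[m][:,:2].astype(np.float32)))
c=camera_params("scene");L=plane(c,[[240.4,296.5],[271.3,285.9]],.006);print(L.round(4),L.mean(0),np.degrees(np.arctan2(*(L[1]-L[0])[1::-1])))
E
```

```text
[ 0.19572077 -0.59300146  0.22157797] [[-0.95  -0.313 -0.001]
 [-0.313  0.95   0.002]
 [ 0.     0.002 -1.   ]] [-56.9  22.1   0.4  -0.  -68.4 -14.8] 0.1<stdin>:6: RuntimeWarning: Mean of empty slice.
  ret = ret.dtype.type(ret / rcount)
Traceback (most recent call last):
cv2.error: OpenCV(4.12.0) /io/opencv/modules/imgproc/src/shapedescr.cpp:356: error: (-215:Assertion failed) n >= 0 && (depth == CV_32F || depth == CV_32S) in function 'fitEllipseNoDirect'
```

View pics/w1.png

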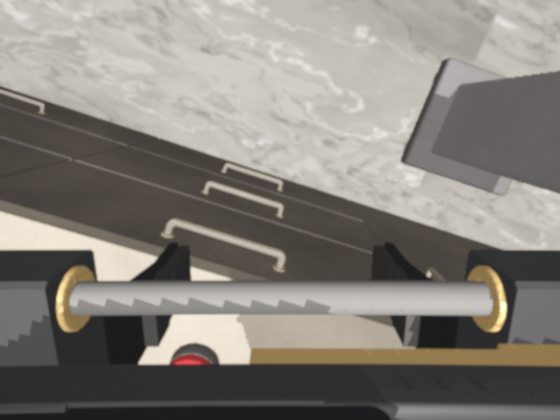

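The wrist view shows the counter front with its drawers, and the toaster with a red knob near (190,360), partly hidden by the gripper. Every row needs all its keys. I'll check the obstacle heights along the way before moving.

```bash
python3 - <<'E'
from h import *
z=np.load("pics/w1.npz");d=z["d"]
print("bar",d[298,280],"black",d[385,280],"red",d[362,190],"yel",d[357,400])
P=points(camera_params("top"),np.load("pics/top0.npy"))
for y in np.arange(-.75,0.3,.1):
  print(round(y,2),[ (lambda q:round(float(np.max(q)),2) if len(q) else None)(P[...,2][(abs(P[...,0]-x)<.05)&(abs(P[...,1]-y)<.05)]) for x in np.arange(.15,.86,.1)])
c=camera_params("scene");L=plane(c,[[240.4,296.5],[271.3,285.9]],.006);print(L.round(4),L.mean(0),np.degrees(np.arctan2(*(L[1]-L[0])[1::-1])))
E
```

```text
bar 0.08441392 black 0.06362645 red 0.40781477 yel 0.07319401
-0.75 [-0.89, None, None, None, None, None, None, None]
-0.65 [-0.89, None, -0.0, None, None, 0.0, 0.0, None]
-0.55 [-0.89, None, 0.0, None, None, 0.0, 0.0, -0.0]
-0.45 [-0.89, None, 0.26, None, None, 0.02, 0.0, -0.0]
-0.35 [-0.89, None, 0.33, 0.35, 0.36, 0.3, 0.0, -0.0]
-0.25 [-0.89, None, 0.0, 0.01, 0.0, 0.54, 0.54, -0.0]
-0.15 [0.0, None, 0.0, 0.08, 0.08, 0.54, 0.54, -0.0]
-0.05 [0.0, None, 0.0, 0.08, 0.08, 0.54, 0.54, -0.0]
0.05 [0.21, 0.01, 0.01, 0.1, 0.1, 0.54, 0.54, 0.0]
0.15 [0.18, None, 0.1, 0.1, 0.1, 0.54, 0.54, -0.01]
0.25 [-0.89, None, 0.1, 0.1, 0.1, 0.54, 0.54, -0.0]
[[0.5251 0.2441 0.006 ]
 [0.4877 0.1941 0.006 ]] [0.50642252 0.2191034  0.006     ] -126.82112231673402
```

Emit:
drive_tool(rows=[{"tx":-1.35,"ty":3.15,"tz":-0.6,"ax":0,"ay":0,"az":0,"claw":8.7},{"tx":-1.35,"ty":3.15,"tz":-0.6,"ax":0,"ay":0,"az":0,"claw":8.7},{"tx":-1.35,"ty":3.15,"tz":-0.6,"ax":0,"ay":0,"az":0,"claw":8.7},{"tx":-1.35,"ty":3.15,"tz":-0.6,"ax":0,"ay":0,"az":0,"claw":8.7},{"tx":-1.35,"ty":3.15,"tz":-0.6,"ax":0,"ay":0,"az":0,"claw":8.7},{"tx":-1.35,"ty":3.15,"tz":-0.6,"ax":0,"ay":0,"az":0,"claw":8.7},{"tx":-1.35,"ty":3.15,"tz":-0.6,"ax":0,"ay":0,"az":0,"claw":8.7},{"tx":-1.35,"ty":3.15,"tz":-0.6,"ax":0,"ay":0,"az":0,"claw":8.7}])

```text
time_s: 0.82
tcp_pos: [0.219, -0.3187, 0.2705]
ee_rot: [[-0.95, -0.313, -0.0], [-0.313, 0.95, 0.0], [0.0, 0.0, -1.0]]
wrist_force: [2.4, -0.3, 0.8]
gripper_width: 1.0
gripper_force: 0.0
```

```bash
python3 - <<'E'
from h import *
s=sense();print(s["tcp_pos"],s["joints"].round(1),s["time_s"])
for n in("top","scene"):
  P=points(camera_params(n),np.load(f"pics/{n}0.npy")).reshape(-1,3)
  q=P[(P[:,1]<-.2)&(P[:,2]>.1)&(P[:,2]<.5)&(P[:,0]>.28)&(P[:,0]<.6)]
  print(n,len(q),np.percentile(q[:,0],[0.5,1,5]),np.percentile(q[:,1],[95,99,99.5]))
E
```

```text
[ 0.21897504 -0.31869977  0.27048827] [-31.1  -4.4 -24.8  -0.  -69.6 -40.7] 0.8167
top 9034 [0.39084269 0.39294527 0.40250365] [-0.33937237 -0.33825887 -0.33788617]
scene 9992 [0.37233162 0.37803529 0.38978967] [-0.33893731 -0.33708737 -0.33629109]
```

Emit:
drive_tool(rows=[{"tx":-2.3,"ty":2.8,"tz":0,"ax":0,"ay":0,"az":0,"claw":8.7},{"tx":-2.3,"ty":2.8,"tz":0,"ax":0,"ay":0,"az":0,"claw":8.7},{"tx":-2.3,"ty":2.8,"tz":0,"ax":0,"ay":0,"az":0,"claw":8.7},{"tx":-3.75,"ty":0.55,"tz":0,"ax":0,"ay":0,"az":0,"claw":8.7},{"tx":-3.75,"ty":0.55,"tz":0,"ax":0,"ay":0,"az":0,"claw":8.7},{"tx":-3.75,"ty":0.55,"tz":0,"ax":0,"ay":0,"az":0,"claw":8.7},{"tx":-3.75,"ty":0.55,"tz":0,"ax":0,"ay":0,"az":0,"claw":8.7},{"tx":-3.75,"ty":0.55,"tz":0,"ax":0,"ay":0,"az":0,"claw":8.7},{"tx":-3.75,"ty":0.55,"tz":0,"ax":0,"ay":0,"az":0,"claw":8.7},{"tx":-3.75,"ty":0.55,"tz":0,"ax":0,"ay":0,"az":0,"claw":8.7}])

```text
time_s: 1.65
tcp_pos: [0.4971, -0.0988, 0.2703]
ee_rot: [[-0.949, -0.314, -0.0], [-0.314, 0.949, 0.0], [0.0, 0.0, -1.0]]
wrist_force: [-0.6, -0.5, 1.5]
gripper_width: 0.998
gripper_force: 0.0
```

Emit:
drive_tool(rows=[{"tx":0,"ty":0,"tz":0,"ax":0,"ay":0,"az":0,"claw":8.7},{"tx":0,"ty":0,"tz":0,"ax":0,"ay":0,"az":0,"claw":8.7},{"tx":0,"ty":0,"tz":0,"ax":0,"ay":0,"az":0,"claw":8.7}])

```text
time_s: 1.9
tcp_pos: [0.4952, -0.1001, 0.2699]
ee_rot: [[-0.95, -0.314, -0.002], [-0.314, 0.95, 0.0], [0.002, 0.001, -1.0]]
wrist_force: [0.2, 0.1, -0.5]
gripper_width: 0.996
gripper_force: 0.0
```

```bash
cat > look.py <<'E'
from h import *
import sys
s=sense();im,d=capture("wrist");T=wristT(s);n=sys.argv[1];cv2.imwrite(f"pics/{n}.png",im[:,:,::-1]);np.savez(f"pics/{n}.npz",d=d,T=T)
print(s["tcp_pos"],s["ee_rot"].round(3),s["joints"].round(1),s["time_s"])
E
python3 look.py w2; python3 - <<'E'
from h import *
z=np.load("pics/w2.npz");P=points(camera_params("wrist"),z["d"],z["T"]);Z=P[...,2]
m=(Z>.07)&(Z<.085)&(np.hypot(P[...,0]-.495,P[...,1]+.1)<.07)
q=P[m];print(len(q),np.median(q[:,2]),cv2.minEnclosingCircle(q[:,:2].astype(np.float32)))
m=(Z>.05)&(Z<.085)&(np.hypot(P[...,0]-.495,P[...,1]+.1)<.1)
print(cv2.minAreaRect(P[m][:,:2].astype(np.float32)))
E
```

```text
[ 0.49519316 -0.10010323  0.26991815] [[-0.95  -0.314 -0.002]
 [-0.314  0.95   0.   ]
 [ 0.002  0.001 -1.   ]] [  7.    8.5 -11.4  -0.  -70.3 -78.7] 1.9
3707 0.07540457516049431 ((0.4980483055114746, -0.10376952588558197), 0.048005275428295135)
((0.49785667657852173, -0.10392691195011139), (0.11809934675693512, 0.11802171170711517), 2.1707873344421387)
```

View pics/w2.png

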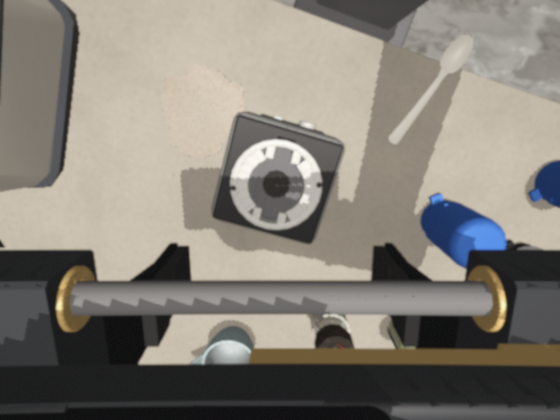

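The wrist view shows the base collar centred near (276,184), with what look like slot marks at (318,184) and (233,187). I'll take an enlarged crop of it.

```bash
python3 - <<'E'
import cv2
im=cv2.imread("pics/w2.png")[105:250,200:355]
cv2.imwrite("pics/c2.png",cv2.resize(im,None,fx=4,fy=4,interpolation=cv2.INTER_CUBIC))
E
```

```text
(no output)
```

View pics/c2.png

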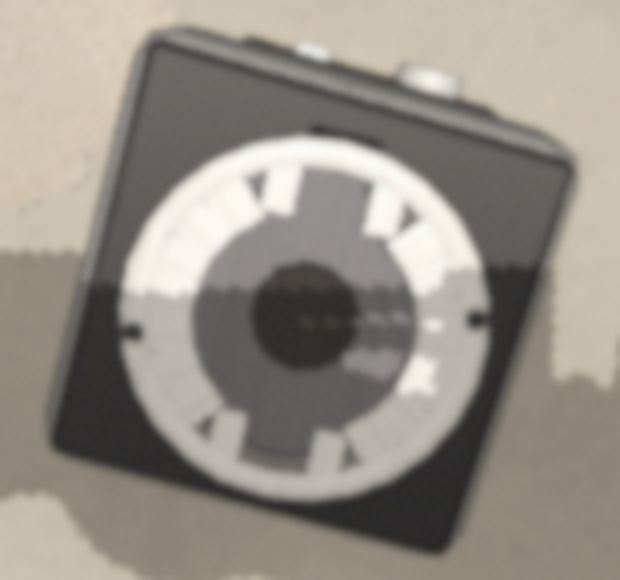

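```bash
python3 - <<'E'
from h import *
z=np.load("pics/w2.npz");cp=camera_params("wrist");C=np.array([.498,-.1038])
f=lambda p,h:plane(cp,np.array(p)/4+[200,105],h,z["T"])[:,:2]-C
for n,p,h in[("mark",[[347,133]],.062),("slots z.071",[[337,195],[278,448]],.073),("walls",[[300,190],[370,195],[243,435],[315,450]],.0755),("dots",[[130,332],[478,320]],.076)]:
  q=f(p,h);print(n,q.round(4).tolist(),np.degrees(np.arctan2(q[:,1],q[:,0])).round(1))
E
```

```text
mark [[-0.0463, -0.0034]] [-175.8]
slots z.071 [[-0.0322, -0.0014], [0.0338, 0.0047]] [-177.5    7.9]
walls [[-0.0308, -0.0104], [-0.035, 0.0061], [0.0326, -0.005], [0.0306, 0.0136]] [-161.3  170.1   -8.7   24. ]
dots [[0.0158, -0.0396], [-0.0142, 0.0414]] [-68.3 108.9]
```

The slots lie at about 5.3° in the world: the mark, the slot walls and the lock dots (5.3 − 75 ≈ −70°) all agree. The base centre is (0.498, −0.104). Next I'll go above the cup.

Emit:
drive_tool(rows=[{"tx":-1.43,"ty":3.7,"tz":0,"ax":0,"ay":0,"az":0,"claw":8.7},{"tx":-1.43,"ty":3.7,"tz":0,"ax":0,"ay":0,"az":0,"claw":8.7},{"tx":-1.43,"ty":3.7,"tz":0,"ax":0,"ay":0,"az":0,"claw":8.7},{"tx":-1.43,"ty":3.7,"tz":0,"ax":0,"ay":0,"az":0,"claw":8.7},{"tx":-1.43,"ty":3.7,"tz":0,"ax":0,"ay":0,"az":0,"claw":8.7},{"tx":-1.43,"ty":3.7,"tz":0,"ax":0,"ay":0,"az":0,"claw":8.7},{"tx":-1.43,"ty":3.7,"tz":0,"ax":0,"ay":0,"az":0,"claw":8.7},{"tx":-1.43,"ty":3.7,"tz":0,"ax":0,"ay":0,"az":0,"claw":8.7}])

```text
time_s: 2.62
tcp_pos: [0.5108, 0.2173, 0.2717]
ee_rot: [[-0.95, -0.312, 0.001], [-0.312, 0.95, 0.001], [-0.001, 0.001, -1.0]]
wrist_force: [1.3, -0.7, -0.0]
gripper_width: 1.002
gripper_force: 0.0
```

Emit:
drive_tool(rows=[{"tx":0,"ty":0,"tz":0,"ax":0,"ay":0,"az":-0.104,"claw":8.7},{"tx":0,"ty":0,"tz":0,"ax":0,"ay":0,"az":-0.104,"claw":8.7},{"tx":0,"ty":0,"tz":0,"ax":0,"ay":0,"az":-0.104,"claw":8.7},{"tx":0,"ty":0,"tz":0,"ax":0,"ay":0,"az":-0.104,"claw":8.7},{"tx":0,"ty":0,"tz":0,"ax":0,"ay":0,"az":-0.104,"claw":8.7},{"tx":0,"ty":0,"tz":0,"ax":0,"ay":0,"az":-0.104,"claw":8.7},{"tx":0,"ty":0,"tz":0,"ax":0,"ay":0,"az":-0.104,"claw":8.7},{"tx":0,"ty":0,"tz":0,"ax":0,"ay":0,"az":0,"claw":8.7},{"tx":0,"ty":0,"tz":0,"ax":0,"ay":0,"az":0,"claw":8.7},{"tx":0,"ty":0,"tz":0,"ax":0,"ay":0,"az":0,"claw":8.7}])

```text
time_s: 3.45
tcp_pos: [0.5115, 0.2161, 0.271]
ee_rot: [[-0.503, -0.864, 0.0], [-0.864, 0.503, 0.0], [-0.001, -0.0, -1.0]]
wrist_force: [-0.4, 0.3, -0.8]
gripper_width: 1.0
gripper_force: 0.0
```

```bash
python3 look.py w3; python3 - <<'E'
from h import *
z=np.load("pics/w3.npz");P=points(camera_params("wrist"),z["d"],z["T"]);Z=P[...,2]
m=(Z>.086)&(Z<.1)&(np.hypot(P[...,0]-.51,P[...,1]-.218)<.045)
q=P[m];print(len(q),np.median(q[:,2]),cv2.minEnclosingCircle(q[:,:2].astype(np.float32)),np.median(q,0))
v,u=np.where(m);print(u.mean(),v.mean())
E
```

```text
[0.51146833 0.21610241 0.27102184] [[-0.503 -0.864  0.   ]
 [-0.864  0.503  0.   ]
 [-0.001 -0.    -1.   ]] [ 39.6  13.4  -4.9  -0.  -71.6 -69.8] 3.45
2480 0.09391264760271831 ((0.5102645754814148, 0.21848474442958832), 0.027676543220877647) [0.50944194 0.21680175 0.09391265]
281.97379032258067 185.93306451612904
```

View pics/w3.png

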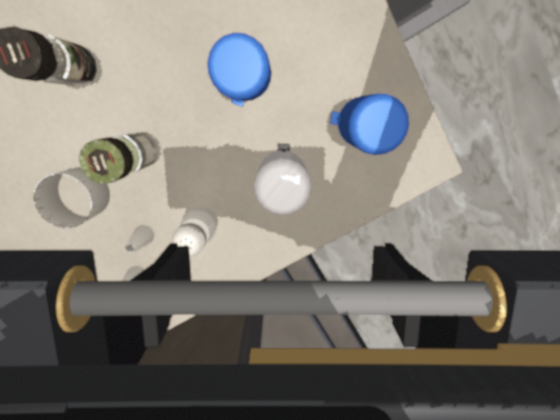

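The wrist picture shows the aluminium cup at (282,186) with one black lug at (284,147), clear of the blue cups and the salt shaker. I'll turn the jaws to the 45° diagonal, where there is most room, and measure the lug angle.

Emit:
drive_tool(rows=[{"tx":0,"ty":0,"tz":0,"ax":0,"ay":0,"az":-0.12,"claw":8.7},{"tx":0,"ty":0,"tz":0,"ax":0,"ay":0,"az":-0.12,"claw":8.7},{"tx":0,"ty":0,"tz":0,"ax":0,"ay":0,"az":-0.12,"claw":8.7},{"tx":0,"ty":0,"tz":0,"ax":0,"ay":0,"az":-0.12,"claw":8.7},{"tx":0,"ty":0,"tz":0,"ax":0,"ay":0,"az":-0.12,"claw":8.7},{"tx":0,"ty":0,"tz":0,"ax":0,"ay":0,"az":-0.12,"claw":8.7},{"tx":0,"ty":0,"tz":0,"ax":0,"ay":0,"az":-0.12,"claw":8.7},{"tx":0,"ty":0,"tz":0,"ax":0,"ay":0,"az":-0.12,"claw":8.7},{"tx":0,"ty":0,"tz":0,"ax":0,"ay":0,"az":-0.12,"claw":8.7},{"tx":0,"ty":0,"tz":0,"ax":0,"ay":0,"az":-0.12,"claw":8.7}])

```text
time_s: 4.33
tcp_pos: [0.5117, 0.2167, 0.2706]
ee_rot: [[0.629, -0.777, -0.0], [-0.777, -0.629, -0.0], [-0.0, 0.0, -1.0]]
wrist_force: [0.0, 0.5, 0.6]
gripper_width: 1.004
gripper_force: 0.0
```

Emit:
drive_tool(rows=[{"tx":0,"ty":0,"tz":0,"ax":0,"ay":0,"az":-0.11,"claw":8.7},{"tx":0,"ty":0,"tz":0,"ax":0,"ay":0,"az":0,"claw":8.7},{"tx":0,"ty":0,"tz":0,"ax":0,"ay":0,"az":0,"claw":8.7},{"tx":0,"ty":0,"tz":0,"ax":0,"ay":0,"az":0,"claw":8.7}])

```text
time_s: 4.67
tcp_pos: [0.5117, 0.2167, 0.2706]
ee_rot: [[0.705, -0.709, -0.0], [-0.709, -0.705, 0.0], [-0.0, 0.0, -1.0]]
wrist_force: [0.6, 0.0, -0.6]
gripper_width: 1.001
gripper_force: 0.0
```

```bash
python3 look.py w4; python3 - <<'E'
from h import *
cp=camera_params("wrist")
for n in("w3","w4"):
  z=np.load(f"pics/{n}.npz");P=points(cp,z["d"],z["T"]);Z=P[...,2]
  m=(Z>.086)&(Z<.1)&(np.hypot(P[...,0]-.51,P[...,1]-.218)<.045)
  c=np.array(cv2.minEnclosingCircle(P[m][:,:2].astype(np.float32))[0]);print("centre",c,np.median(Z[m]))
  im=cv2.imread(f"pics/{n}.png");g=im.max(2)
  r=np.hypot(P[...,0]-c[0],P[...,1]-c[1])
  k=(g<65)&(r<.04)&(r>.024)&(Z<.03)
  k=cv2.morphologyEx(k.astype(np.uint8),cv2.MORPH_OPEN,np.ones((2,2)))
  N,l,s,ce=cv2.connectedComponentsWithStats(k)
  for i in range(1,N):
    if s[i,4]>8:
      q=plane(cp,ce[i][None],.008,z["T"])[0,:2]-c;print(s[i],ce[i],q.round(4),np.degrees(np.arctan2(q[1],q[0])))
a=np.load("pics/w4.npz")["T"]
E
```

```text
[0.51168702 0.216738   0.27057707] [[ 0.705 -0.709 -0.   ]
 [-0.709 -0.705  0.   ]
 [-0.     0.    -1.   ]] [ 39.7  13.5  -4.9  -0.  -71.6   5.2] 4.6667
centre [0.51026458 0.21848474] 0.09391264760271831
centre [0.51110011 0.21869417] 0.09409310094174023
```

```bash
python3 - <<'E'
from h import *
cp=camera_params("wrist");c=np.array([.5107,.2186])
for n in("w3","w4"):
  z=np.load(f"pics/{n}.npz");v,u=np.mgrid[:420,:560]
  Q=plane(cp,np.c_[u.ravel(),v.ravel()],.008,z["T"])[:,:2].reshape(420,560,2)-c
  r=np.hypot(Q[...,0],Q[...,1]);g=cv2.imread(f"pics/{n}.png").max(2)
  reg=(r<.036)&(r>.026)&(np.load(f"pics/{n}.npz")["d"]>.3)
  print(n,np.percentile(g[reg],[1,5,20,50]))
  for th in(60,75,85):
    k=(reg&(g<th)).astype(np.uint8);N,l,s,ce=cv2.connectedComponentsWithStats(k)
    for i in range(1,N):
      if s[i,4]>15:
        q=Q[l==i].mean(0);print(th,s[i],ce[i].round(1),q.round(4),np.degrees(np.arctan2(q[1],q[0])).round(1))
q=plane(cp,[[284,147]],.008,np.load("pics/w3.npz")["T"])[0,:2]-c;print(q,np.degrees(np.arctan2(q[1],q[0])))
im=cv2.imread("pics/w4.png")[120:240,210:360];cv2.imwrite("pics/c4.png",cv2.resize(im,None,fx=4,fy=4,interpolation=cv2.INTER_CUBIC))
E
```

```text
w3 [ 89.85 126.   153.   174.  ]
w4 [ 64.86 123.3  157.   175.  ]
75 [304 163   4   8  21] [305.6 166.2] [-0.0161 -0.0261] -121.7
85 [303 162   6  10  31] [305.6 166.1] [-0.016  -0.0262] -121.4
[-0.01742942 -0.02434087] -125.60476766310715
```

View pics/c4.png

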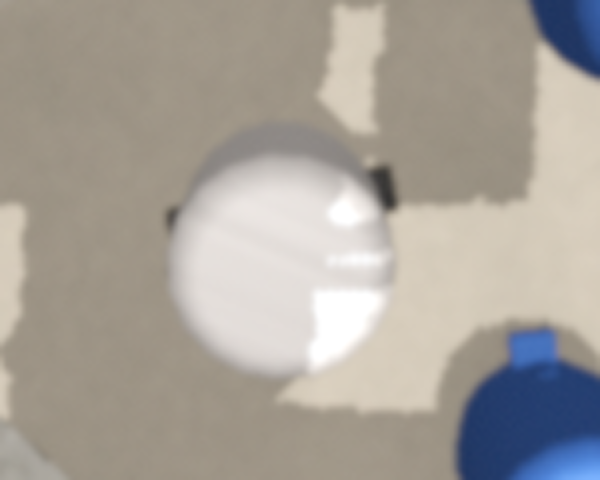

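The crop shows the lugs at (384,187) and (172,218), which gives a lug axis of about 53.5° in the world. That agrees with the scene view. Next I descend and grip.

Emit:
drive_tool(rows=[{"tx":-0.2,"ty":-0.07,"tz":3.2,"ax":0,"ay":0,"az":0,"claw":8.7},{"tx":0,"ty":0,"tz":3.2,"ax":0,"ay":0,"az":0,"claw":8.7},{"tx":0,"ty":0,"tz":3.2,"ax":0,"ay":0,"az":0,"claw":8.7},{"tx":0,"ty":0,"tz":3.2,"ax":0,"ay":0,"az":0,"claw":8.7},{"tx":0,"ty":0,"tz":3.2,"ax":0,"ay":0,"az":0,"claw":8.7},{"tx":0,"ty":0,"tz":3.2,"ax":0,"ay":0,"az":0,"claw":8.7},{"tx":0,"ty":0,"tz":3.2,"ax":0,"ay":0,"az":0,"claw":8.7},{"tx":0,"ty":0,"tz":0,"ax":0,"ay":0,"az":0,"claw":8.7},{"tx":0,"ty":0,"tz":0,"ax":0,"ay":0,"az":0,"claw":8.7}])

```text
time_s: 5.47
tcp_pos: [0.5103, 0.2181, 0.0456]
ee_rot: [[0.707, -0.707, -0.003], [-0.707, -0.707, -0.003], [0.0, 0.004, -1.0]]
wrist_force: [0.6, -0.1, 1.0]
gripper_width: 0.998
gripper_force: 0.0
```

Emit:
drive_tool(rows=[{"tx":0,"ty":0,"tz":0,"ax":0,"ay":0,"az":0,"claw":6.5},{"tx":0,"ty":0,"tz":0,"ax":0,"ay":0,"az":0,"claw":6.0},{"tx":0,"ty":0,"tz":0,"ax":0,"ay":0,"az":0,"claw":5.7},{"tx":0,"ty":0,"tz":0,"ax":0,"ay":0,"az":0,"claw":5.0},{"tx":0,"ty":0,"tz":0,"ax":0,"ay":0,"az":0,"claw":4.5},{"tx":0,"ty":0,"tz":0,"ax":0,"ay":0,"az":0,"claw":4.0},{"tx":0,"ty":0,"tz":0,"ax":0,"ay":0,"az":0,"claw":4.0},{"tx":0,"ty":0,"tz":0,"ax":0,"ay":0,"az":0,"claw":4.0},{"tx":0,"ty":0,"tz":0,"ax":0,"ay":0,"az":0,"claw":4.0}])

```text
time_s: 6.22
tcp_pos: [0.511, 0.2189, 0.0473]
ee_rot: [[0.708, -0.706, 0.001], [-0.706, -0.708, 0.0], [0.0, -0.001, -1.0]]
wrist_force: [-0.8, 0.6, 5.6]
gripper_width: 0.63
gripper_force: 30.0
```

Emit:
drive_tool(rows=[{"tx":0,"ty":0,"tz":-1.5,"ax":0,"ay":0,"az":0,"claw":4.0},{"tx":0,"ty":0,"tz":-3.0,"ax":0,"ay":0,"az":0,"claw":4.0},{"tx":0,"ty":0,"tz":-3.5,"ax":0,"ay":0,"az":0,"claw":4.0},{"tx":0,"ty":0,"tz":-3.5,"ax":0,"ay":0,"az":0,"claw":4.0},{"tx":0,"ty":0,"tz":-3.5,"ax":0,"ay":0,"az":0,"claw":4.0},{"tx":0,"ty":0,"tz":0,"ax":0,"ay":0,"az":0,"claw":4.0},{"tx":0,"ty":0,"tz":0,"ax":0,"ay":0,"az":0,"claw":4.0}])

```text
time_s: 6.8
tcp_pos: [0.5114, 0.2194, 0.1983]
ee_rot: [[0.707, -0.707, 0.003], [-0.707, -0.707, 0.003], [-0.0, -0.005, -1.0]]
wrist_force: [0.1, -0.3, -1.8]
gripper_width: 0.628
gripper_force: 30.0
```

Emit:
drive_tool(rows=[{"tx":2.1,"ty":2.3,"tz":0,"ax":0,"ay":0,"az":0,"claw":4.0},{"tx":2.5,"ty":2.7,"tz":0,"ax":0,"ay":0,"az":0,"claw":4.0},{"tx":2.5,"ty":2.7,"tz":0,"ax":0,"ay":0,"az":0,"claw":4.0},{"tx":2.5,"ty":2.7,"tz":0,"ax":0,"ay":0,"az":0,"claw":4.0},{"tx":2.5,"ty":2.7,"tz":0,"ax":0,"ay":0,"az":0,"claw":4.0},{"tx":2.5,"ty":2.7,"tz":0,"ax":0,"ay":0,"az":0,"claw":4.0},{"tx":2.5,"ty":2.7,"tz":0,"ax":0,"ay":0,"az":0,"claw":4.0},{"tx":2.5,"ty":2.7,"tz":0,"ax":0,"ay":0,"az":0,"claw":4.0},{"tx":1.5,"ty":1.7,"tz":0,"ax":0,"ay":0,"az":0,"claw":4.0},{"tx":0.8,"ty":0.9,"tz":0,"ax":0,"ay":0,"az":0,"claw":4.0}])

```text
time_s: 7.63
tcp_pos: [0.4956, -0.1068, 0.1941]
ee_rot: [[0.705, -0.709, -0.005], [-0.709, -0.705, 0.0], [-0.004, 0.004, -1.0]]
wrist_force: [0.4, 1.0, -1.6]
gripper_width: 0.633
gripper_force: 30.0
```

Emit:
drive_tool(rows=[{"tx":0,"ty":0,"tz":0,"ax":0,"ay":0,"az":0.1,"claw":4.0},{"tx":0,"ty":0,"tz":0,"ax":0,"ay":0,"az":0.12,"claw":4.0},{"tx":0,"ty":0,"tz":0,"ax":0,"ay":0,"az":0.12,"claw":4.0},{"tx":0,"ty":0,"tz":0,"ax":0,"ay":0,"az":0.12,"claw":4.0},{"tx":0,"ty":0,"tz":0,"ax":0,"ay":0,"az":0.12,"claw":4.0},{"tx":0,"ty":0,"tz":0,"ax":0,"ay":0,"az":0.12,"claw":4.0},{"tx":0,"ty":0,"tz":0,"ax":0,"ay":0,"az":0.1,"claw":4.0},{"tx":0,"ty":0,"tz":0,"ax":0,"ay":0,"az":0.04,"claw":4.0},{"tx":0,"ty":0,"tz":0,"ax":0,"ay":0,"az":0,"claw":4.0},{"tx":0,"ty":0,"tz":0,"ax":0,"ay":0,"az":0,"claw":4.0}])

```text
time_s: 8.47
tcp_pos: [0.4969, -0.104, 0.1952]
ee_rot: [[-0.052, -0.999, -0.003], [-0.999, 0.052, 0.0], [-0.0, 0.003, -1.0]]
wrist_force: [0.8, 0.2, -1.4]
gripper_width: 0.633
gripper_force: 30.0
```

```bash
python3 look.py w5; python3 - <<'E'
from h import *
s=sense();print(s["tcp_pos"],s["wrist_force"],s["moment"])
for n in("top","scene"):
  im,d=capture(n);cv2.imwrite(f"pics/{n}5.png",im[:,:,::-1]);np.save(f"pics/{n}5.npy",d)
z=np.load("pics/w5.npz");P=points(camera_params("wrist"),z["d"],z["T"]);Z=P[...,2]
m=(Z>.225)&(Z<.26)&(np.hypot(P[...,0]-.5,P[...,1]+.1)<.05);print("held top",m.sum(),np.median(P[m],0) if m.any() else 0)
m=(Z>.07)&(Z<.08)&(np.hypot(P[...,0]-.498,P[...,1]+.1038)<.07);print(m.sum(),cv2.minEnclosingCircle(P[m][:,:2].astype(np.float32)))
E
```

```text
[ 0.49693402 -0.1039858   0.1951825 ] [[-0.052 -0.999 -0.003]
 [-0.999  0.052  0.   ]
 [-0.     0.003 -1.   ]] [  6.5  12.  -18.   -0.  -60.1  -9.5] 8.4667
[ 0.4970821  -0.10408551  0.19549937] [ 0.17722629 -0.24744743 -1.30304137] [0.08822746 0.09679984 0.02209411]
held top 12433 [ 0.49602839 -0.10788095  0.24189887]
3490 ((0.49854281544685364, -0.10432466864585876), 0.04776450991630554)
```

View pics/w5.png

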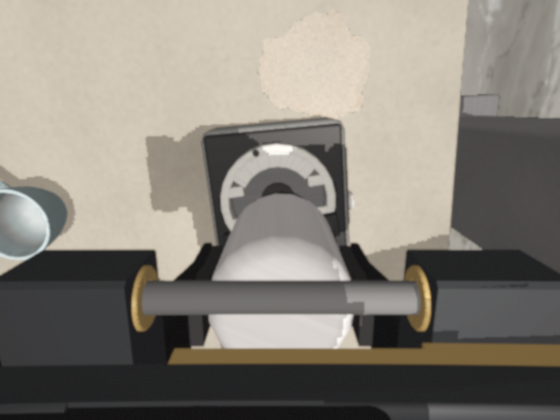

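The wrist picture shows the cup held over the collar, with the rim at about (278,195) and no tilt visible. The commanded yaw matches the slot angle. I'll lower to just above the lip.

Emit:
drive_tool(rows=[{"tx":0,"ty":-0.12,"tz":2.0,"ax":0,"ay":0,"az":0,"claw":4.0},{"tx":0,"ty":0,"tz":2.0,"ax":0,"ay":0,"az":0,"claw":4.0},{"tx":0,"ty":0,"tz":1.5,"ax":0,"ay":0,"az":0,"claw":4.0},{"tx":0,"ty":0,"tz":1.0,"ax":0,"ay":0,"az":0,"claw":4.0},{"tx":0,"ty":0,"tz":0.3,"ax":0,"ay":0,"az":0,"claw":4.0},{"tx":0,"ty":0,"tz":0,"ax":0,"ay":0,"az":0,"claw":4.0},{"tx":0,"ty":0,"tz":0,"ax":0,"ay":0,"az":0,"claw":4.0},{"tx":0,"ty":0,"tz":0,"ax":0,"ay":0,"az":0,"claw":4.0}])

```text
time_s: 9.28
tcp_pos: [0.4996, -0.1045, 0.1296]
ee_rot: [[-0.054, -0.999, 0.002], [-0.999, 0.054, -0.0], [-0.0, -0.002, -1.0]]
wrist_force: [-1.2, -0.3, -1.2]
gripper_width: 0.637
gripper_force: 30.0
```

Emit:
drive_tool(rows=[{"tx":0,"ty":0,"tz":0.15,"ax":0,"ay":0,"az":0,"claw":4.0},{"tx":0,"ty":0,"tz":0.15,"ax":0,"ay":0,"az":0,"claw":4.0},{"tx":0,"ty":0,"tz":0.15,"ax":0,"ay":0,"az":0,"claw":4.0},{"tx":0,"ty":0,"tz":0.15,"ax":0,"ay":0,"az":0,"claw":4.0},{"tx":0,"ty":0,"tz":0,"ax":0,"ay":0,"az":0,"claw":4.0},{"tx":0,"ty":0,"tz":0,"ax":0,"ay":0,"az":0,"claw":4.0},{"tx":0,"ty":0,"tz":0,"ax":0,"ay":0,"az":0,"claw":4.0}])

```text
time_s: 9.87
tcp_pos: [0.4988, -0.1045, 0.1226]
ee_rot: [[-0.054, -0.999, -0.0], [-0.999, 0.054, -0.0], [0.0, 0.0, -1.0]]
wrist_force: [0.6, 0.1, -1.4]
gripper_width: 0.632
gripper_force: 30.0
```

Emit:
drive_tool(rows=[{"tx":0,"ty":0,"tz":0.1,"ax":0,"ay":0,"az":0,"claw":4.0},{"tx":0,"ty":0,"tz":0.1,"ax":0,"ay":0,"az":0,"claw":4.0},{"tx":0,"ty":0,"tz":0.1,"ax":0,"ay":0,"az":0,"claw":4.0},{"tx":0,"ty":0,"tz":0,"ax":0,"ay":0,"az":0,"claw":4.0},{"tx":0,"ty":0,"tz":0,"ax":0,"ay":0,"az":0,"claw":4.0}])

```text
time_s: 10.28
tcp_pos: [0.499, -0.1042, 0.1195]
ee_rot: [[-0.054, -0.999, 0.001], [-0.999, 0.054, 0.0], [-0.001, -0.001, -1.0]]
wrist_force: [-0.3, 1.3, -1.0]
gripper_width: 0.636
gripper_force: 30.0
```

Emit:
drive_tool(rows=[{"tx":0,"ty":0,"tz":0.1,"ax":0,"ay":0,"az":0,"claw":4.0},{"tx":0,"ty":0,"tz":0.1,"ax":0,"ay":0,"az":0,"claw":4.0},{"tx":0,"ty":0,"tz":0.1,"ax":0,"ay":0,"az":0,"claw":4.0},{"tx":0,"ty":0,"tz":0,"ax":0,"ay":0,"az":0,"claw":4.0},{"tx":0,"ty":0,"tz":0,"ax":0,"ay":0,"az":0,"claw":4.0}])

```text
time_s: 10.7
tcp_pos: [0.4987, -0.1043, 0.1163]
ee_rot: [[-0.054, -0.999, -0.0], [-0.999, 0.054, 0.0], [-0.0, 0.0, -1.0]]
wrist_force: [0.7, 1.6, -1.3]
gripper_width: 0.633
gripper_force: 30.0
```

Emit:
drive_tool(rows=[{"tx":0,"ty":0,"tz":0.1,"ax":0,"ay":0,"az":0,"claw":4.0},{"tx":0,"ty":0,"tz":0.1,"ax":0,"ay":0,"az":0,"claw":4.0},{"tx":0,"ty":0,"tz":0.1,"ax":0,"ay":0,"az":0,"claw":4.0},{"tx":0,"ty":0,"tz":0,"ax":0,"ay":0,"az":0,"claw":4.0},{"tx":0,"ty":0,"tz":0,"ax":0,"ay":0,"az":0,"claw":4.0}])

```text
time_s: 11.12
tcp_pos: [0.4987, -0.1044, 0.1137]
ee_rot: [[-0.054, -0.999, 0.0], [-0.999, 0.054, 0.0], [-0.0, -0.0, -1.0]]
wrist_force: [-1.5, 3.9, 2.1]
gripper_width: 0.63
gripper_force: 30.0
```

Emit:
drive_tool(rows=[{"tx":-0.05,"ty":0,"tz":0.1,"ax":0,"ay":0,"az":0,"claw":4.0},{"tx":0,"ty":0,"tz":0.1,"ax":0,"ay":0,"az":0,"claw":4.0},{"tx":0,"ty":0,"tz":0.1,"ax":0,"ay":0,"az":0,"claw":4.0},{"tx":0,"ty":0,"tz":0.1,"ax":0,"ay":0,"az":0,"claw":4.0},{"tx":0,"ty":0,"tz":0,"ax":0,"ay":0,"az":0,"claw":4.0},{"tx":0,"ty":0,"tz":0,"ax":0,"ay":0,"az":0,"claw":4.0}])

```text
time_s: 11.62
tcp_pos: [0.4988, -0.1043, 0.1102]
ee_rot: [[-0.053, -0.999, -0.0], [-0.999, 0.053, -0.001], [0.001, 0.0, -1.0]]
wrist_force: [-2.9, 3.1, 7.2]
gripper_width: 0.631
gripper_force: 30.0
```

```bash
python3 -c "
from station import *
s=sense();print(s['tcp_pos'],s['wrist_force'],s['moment'])"
```

```text
[ 0.49878778 -0.10426646  0.11020881] [-2.89248596  3.11981493  7.16554086] [0.99322972 1.00178182 0.00749685]
```

Emit:
drive_tool(rows=[{"tx":-0.04,"ty":0.04,"tz":0.09,"ax":0,"ay":0,"az":0,"claw":4.0},{"tx":0,"ty":0,"tz":0.09,"ax":0,"ay":0,"az":0,"claw":4.0},{"tx":0,"ty":0,"tz":0,"ax":0,"ay":0,"az":0,"claw":4.0},{"tx":0,"ty":0,"tz":0,"ax":0,"ay":0,"az":0,"claw":4.0}])

```text
time_s: 11.95
tcp_pos: [0.4988, -0.1041, 0.1089]
ee_rot: [[-0.053, -0.999, 0.001], [-0.999, 0.053, -0.001], [0.001, -0.001, -1.0]]
wrist_force: [-2.3, 1.3, 8.8]
gripper_width: 0.63
gripper_force: 30.0
```

```bash
cat > s.py <<'E'
from station import *
import numpy as np
s=sense();R=s['ee_rot'];r=np.array([.498,-.104,0])-s['tcp_pos'];r[2]=0
print(s['time_s'],s['tcp_pos'].round(4),'F',s['wrist_force'].round(1),'M',s['moment'].round(3),'yaw',np.degrees(np.arctan2(R[1,0],R[0,0])).round(1),'j6',s['joints'][5].round(1),'eff6',s['effort'][5].round(3))
E
python3 s.py
```

```text
11.95 [ 0.4988 -0.1041  0.1089] F [-2.3  1.3  8.8] M [ 0.55   1.093 -0.052] yaw -93.0 j6 -9.6 eff6 0.036
```

Emit:
drive_tool(rows=[{"tx":0,"ty":0.03,"tz":0.05,"ax":0,"ay":0,"az":0,"claw":4.0},{"tx":0,"ty":0,"tz":0,"ax":0,"ay":0,"az":0.03,"claw":4.0},{"tx":0,"ty":0,"tz":0,"ax":0,"ay":0,"az":0.04,"claw":4.0},{"tx":0,"ty":0,"tz":0,"ax":0,"ay":0,"az":0.05,"claw":4.0},{"tx":0,"ty":0,"tz":0,"ax":0,"ay":0,"az":0.05,"claw":4.0},{"tx":0,"ty":0,"tz":0,"ax":0,"ay":0,"az":0.05,"claw":4.0},{"tx":0,"ty":0,"tz":0,"ax":0,"ay":0,"az":0,"claw":4.0}])

```text
time_s: 12.53
tcp_pos: [0.4996, -0.1044, 0.1089]
ee_rot: [[-0.271, -0.963, 0.003], [-0.963, 0.271, -0.002], [0.001, -0.004, -1.0]]
wrist_force: [-2.3, 0.2, 9.2]
gripper_width: 0.633
gripper_force: 30.0
```

```bash
python3 s.py
```

```text
12.5333 [ 0.4996 -0.1044  0.1089] F [-2.3  0.2  9.2] M [0.146 0.568 0.016] yaw -105.7 j6 -22.3 eff6 -0.201
```

Emit:
drive_tool(rows=[{"tx":0,"ty":0.03,"tz":0,"ax":0,"ay":0,"az":0.05,"claw":4.0},{"tx":0,"ty":0,"tz":0,"ax":0,"ay":0,"az":0.05,"claw":4.0},{"tx":0,"ty":0,"tz":0,"ax":0,"ay":0,"az":0.05,"claw":4.0},{"tx":0,"ty":0,"tz":0,"ax":0,"ay":0,"az":0.05,"claw":4.0},{"tx":0,"ty":0,"tz":0,"ax":0,"ay":0,"az":0.05,"claw":4.0},{"tx":0,"ty":0,"tz":0,"ax":0,"ay":0,"az":0.05,"claw":4.0},{"tx":0,"ty":0,"tz":0,"ax":0,"ay":0,"az":0.05,"claw":4.0},{"tx":0,"ty":0,"tz":0,"ax":0,"ay":0,"az":0.05,"claw":4.0}])

```text
time_s: 13.2
tcp_pos: [0.5, -0.1044, 0.1092]
ee_rot: [[-0.624, -0.781, 0.005], [-0.781, 0.624, -0.002], [-0.001, -0.005, -1.0]]
wrist_force: [-0.2, 0.4, 8.6]
gripper_width: 0.632
gripper_force: 30.0
```

```bash
python3 s.py
```

```text
13.2 [ 0.5    -0.1044  0.1092] F [-0.2  0.4  8.6] M [-0.044  0.233  0.066] yaw -128.6 j6 -45.3 eff6 0.341
```

Emit:
drive_tool(rows=[{"tx":0,"ty":0,"tz":0.03,"ax":0,"ay":0,"az":0.05,"claw":4.0},{"tx":0,"ty":0,"tz":0,"ax":0,"ay":0,"az":0.05,"claw":4.0},{"tx":0,"ty":0,"tz":0,"ax":0,"ay":0,"az":0.05,"claw":4.0},{"tx":0,"ty":0,"tz":0,"ax":0,"ay":0,"az":0.05,"claw":4.0},{"tx":0,"ty":0,"tz":0,"ax":0,"ay":0,"az":0.05,"claw":4.0},{"tx":0,"ty":0,"tz":0,"ax":0,"ay":0,"az":0.05,"claw":4.0},{"tx":0,"ty":0,"tz":0,"ax":0,"ay":0,"az":0.05,"claw":4.0},{"tx":0,"ty":0,"tz":0,"ax":0,"ay":0,"az":0,"claw":4.0}])

```text
time_s: 13.87
tcp_pos: [0.4999, -0.1055, 0.1091]
ee_rot: [[-0.854, -0.52, 0.004], [-0.52, 0.854, -0.004], [-0.002, -0.006, -1.0]]
wrist_force: [0.2, -3.8, 8.8]
gripper_width: 0.632
gripper_force: 30.0
```

```bash
python3 s.py
```

```text
13.8667 [ 0.4999 -0.1055  0.1091] F [ 0.2 -3.8  8.8] M [-1.55   0.09  -0.054] yaw -148.6 j6 -65.3 eff6 -0.188
```

Emit:
drive_tool(rows=[{"tx":0.02,"ty":-0.04,"tz":0,"ax":0,"ay":0,"az":0.03,"claw":4.0},{"tx":0,"ty":0,"tz":0,"ax":0,"ay":0,"az":0.03,"claw":4.0},{"tx":0,"ty":0,"tz":0,"ax":0,"ay":0,"az":0.03,"claw":4.0},{"tx":0,"ty":0,"tz":0,"ax":0,"ay":0,"az":0.03,"claw":4.0},{"tx":0,"ty":0,"tz":0,"ax":0,"ay":0,"az":0.03,"claw":4.0}])

```text
time_s: 14.28
tcp_pos: [0.4999, -0.1059, 0.109]
ee_rot: [[-0.922, -0.388, 0.004], [-0.388, 0.922, -0.004], [-0.002, -0.005, -1.0]]
wrist_force: [0.3, -4.6, 8.7]
gripper_width: 0.633
gripper_force: 30.0
```

```bash
python3 s.py
```

```text
14.2833 [ 0.4999 -0.1059  0.109 ] F [ 0.3 -4.6  8.7] M [-1.571  0.218  0.184] yaw -157.2 j6 -73.8 eff6 0.072
```

Emit:
drive_tool(rows=[{"tx":0.02,"ty":-0.05,"tz":0,"ax":0,"ay":0,"az":0.03,"claw":4.0},{"tx":0,"ty":0,"tz":0,"ax":0,"ay":0,"az":0.03,"claw":4.0},{"tx":0,"ty":0,"tz":0,"ax":0,"ay":0,"az":0.02,"claw":4.0}])

```text
time_s: 14.53
tcp_pos: [0.4998, -0.1063, 0.109]
ee_rot: [[-0.95, -0.313, 0.004], [-0.313, 0.95, -0.004], [-0.003, -0.005, -1.0]]
wrist_force: [-0.8, -4.8, 9.0]
gripper_width: 0.635
gripper_force: 30.0
```

```bash
python3 s.py
```

```text
14.5333 [ 0.4998 -0.1063  0.109 ] F [-0.8 -4.8  9. ] M [-1.44   0.225  0.195] yaw -161.8 j6 -78.3 eff6 -0.073
```

Emit:
drive_tool(rows=[{"tx":0,"ty":0,"tz":0,"ax":0,"ay":0,"az":0.025,"claw":4.0},{"tx":0,"ty":0,"tz":0,"ax":0,"ay":0,"az":0.025,"claw":4.0},{"tx":0,"ty":0,"tz":0,"ax":0,"ay":0,"az":0,"claw":4.0}])

```text
time_s: 14.78
tcp_pos: [0.4999, -0.1064, 0.109]
ee_rot: [[-0.964, -0.265, 0.004], [-0.265, 0.964, -0.004], [-0.003, -0.005, -1.0]]
wrist_force: [-0.3, -5.7, 9.4]
gripper_width: 0.637
gripper_force: 30.0
```

```bash
python3 s.py
```

```text
14.7833 [ 0.4999 -0.1064  0.109 ] F [-0.3 -5.7  9.4] M [-1.572  0.251  0.041] yaw -164.6 j6 -81.2 eff6 -0.116
```

Emit:
drive_tool(rows=[{"tx":0,"ty":0,"tz":0,"ax":0,"ay":0,"az":0.02,"claw":4.0},{"tx":0,"ty":0,"tz":0,"ax":0,"ay":0,"az":0.02,"claw":4.0},{"tx":0,"ty":0,"tz":0,"ax":0,"ay":0,"az":0,"claw":4.0}])

```text
time_s: 15.03
tcp_pos: [0.4999, -0.1064, 0.109]
ee_rot: [[-0.974, -0.226, 0.004], [-0.227, 0.974, -0.004], [-0.003, -0.005, -1.0]]
wrist_force: [-1.2, -5.3, 9.3]
gripper_width: 0.632
gripper_force: 30.0
```

```bash
python3 s.py
```

```text
15.0333 [ 0.4999 -0.1064  0.109 ] F [-1.2 -5.3  9.3] M [-1.459  0.207 -0.015] yaw -166.9 j6 -83.5 eff6 -0.121
```

Emit:
drive_tool(rows=[{"tx":0,"ty":0,"tz":0,"ax":0,"ay":0,"az":0.02,"claw":4.0},{"tx":0,"ty":0,"tz":0,"ax":0,"ay":0,"az":0.02,"claw":4.0},{"tx":0,"ty":0,"tz":0,"ax":0,"ay":0,"az":0,"claw":4.0}])

```text
time_s: 15.28
tcp_pos: [0.5, -0.1062, 0.109]
ee_rot: [[-0.982, -0.187, 0.004], [-0.187, 0.982, -0.003], [-0.004, -0.004, -1.0]]
wrist_force: [0.2, -4.0, 8.5]
gripper_width: 0.63
gripper_force: 30.0
```

```bash
python3 s.py
```

```text
15.2833 [ 0.5    -0.1062  0.109 ] F [ 0.2 -4.   8.5] M [-1.127  0.22   0.071] yaw -169.2 j6 -85.8 eff6 -0.146
```

Emit:
drive_tool(rows=[{"tx":0,"ty":0,"tz":0,"ax":0,"ay":0,"az":0.02,"claw":4.0},{"tx":0,"ty":0,"tz":0,"ax":0,"ay":0,"az":0.01,"claw":4.0},{"tx":0,"ty":0,"tz":0,"ax":0,"ay":0,"az":0,"claw":4.0}])

```text
time_s: 15.53
tcp_pos: [0.5, -0.106, 0.109]
ee_rot: [[-0.987, -0.158, 0.005], [-0.158, 0.987, -0.003], [-0.004, -0.004, -1.0]]
wrist_force: [-1.1, -2.4, 9.5]
gripper_width: 0.639
gripper_force: 30.0
```

```bash
python3 s.py
```

```text
15.5333 [ 0.5   -0.106  0.109] F [-1.1 -2.4  9.5] M [-1.014  0.249  0.008] yaw -170.9 j6 -87.5 eff6 -0.13
```

Emit:
drive_tool(rows=[{"tx":0,"ty":0,"tz":0,"ax":0,"ay":0,"az":0.02,"claw":4.0},{"tx":0,"ty":0,"tz":0,"ax":0,"ay":0,"az":0.01,"claw":4.0},{"tx":0,"ty":0,"tz":0,"ax":0,"ay":0,"az":0,"claw":4.0}])

```text
time_s: 15.78
tcp_pos: [0.5003, -0.106, 0.109]
ee_rot: [[-0.991, -0.131, 0.005], [-0.131, 0.991, -0.003], [-0.005, -0.004, -1.0]]
wrist_force: [-0.1, -2.7, 7.4]
gripper_width: 0.633
gripper_force: 30.1
```

```bash
python3 s.py
```

```text
15.7833 [ 0.5003 -0.106   0.109 ] F [-0.1 -2.7  7.4] M [-0.861  0.041  0.557] yaw -172.5 j6 -89.1 eff6 -0.667
```

The turn has come home: the torque passed a bump of about 0.2 N m and now climbs to 0.56. I'll relax the push a little and release.

Emit:
drive_tool(rows=[{"tx":0,"ty":0,"tz":-0.05,"ax":0,"ay":0,"az":0,"claw":4.0},{"tx":0,"ty":0,"tz":-0.05,"ax":0,"ay":0,"az":0,"claw":4.0},{"tx":0,"ty":0,"tz":0,"ax":0,"ay":0,"az":0,"claw":4.0},{"tx":0,"ty":0,"tz":0,"ax":0,"ay":0,"az":0,"claw":6.5},{"tx":0,"ty":0,"tz":0,"ax":0,"ay":0,"az":0,"claw":7.5},{"tx":0,"ty":0,"tz":0,"ax":0,"ay":0,"az":0,"claw":8.7},{"tx":0,"ty":0,"tz":0,"ax":0,"ay":0,"az":0,"claw":8.7},{"tx":0,"ty":0,"tz":0,"ax":0,"ay":0,"az":0,"claw":8.7},{"tx":0,"ty":0,"tz":0,"ax":0,"ay":0,"az":0,"claw":8.7}])

```text
time_s: 16.53
tcp_pos: [0.4976, -0.1043, 0.1077]
ee_rot: [[-0.992, -0.126, -0.001], [-0.126, 0.992, 0.0], [0.001, 0.0, -1.0]]
wrist_force: [-0.3, -0.1, -0.0]
gripper_width: 0.968
gripper_force: 0.0
```

Emit:
drive_tool(rows=[{"tx":0,"ty":0,"tz":-1.5,"ax":0,"ay":0,"az":0,"claw":8.7},{"tx":0,"ty":0,"tz":-3,"ax":0,"ay":0,"az":0,"claw":8.7},{"tx":0,"ty":0,"tz":-3,"ax":0,"ay":0,"az":0,"claw":8.7},{"tx":0,"ty":0,"tz":-3,"ax":0,"ay":0,"az":0,"claw":8.7},{"tx":0,"ty":0,"tz":-3,"ax":0,"ay":0,"az":0,"claw":8.7},{"tx":0,"ty":0,"tz":-2.5,"ax":0,"ay":0,"az":0,"claw":8.7},{"tx":0,"ty":0,"tz":0,"ax":0,"ay":0,"az":0,"claw":8.7},{"tx":0,"ty":0,"tz":0,"ax":0,"ay":0,"az":0,"claw":8.7}])

```text
time_s: 17.2
tcp_pos: [0.4984, -0.1042, 0.2693]
ee_rot: [[-0.992, -0.126, 0.004], [-0.126, 0.992, 0.001], [-0.004, 0.0, -1.0]]
wrist_force: [0.5, -0.6, 0.1]
gripper_width: 0.999
gripper_force: 0.0
```

```bash
python3 look.py w6; python3 - <<'E'
from h import *
z=np.load("pics/w6.npz");P=points(camera_params("wrist"),z["d"],z["T"]);Z=P[...,2]
m=(Z>.145)&(Z<.175)&(np.hypot(P[...,0]-.498,P[...,1]+.104)<.045)
q=P[m];c=cv2.minEnclosingCircle(q[:,:2].astype(np.float32));v,u=np.where(m);print(len(q),np.median(q[:,2]),c,u.mean(),v.mean())
A=np.c_[q[:,:2],np.ones(len(q))][np.hypot(*(q[:,:2]-c[0]).T)<.018];b=q[np.hypot(*(q[:,:2]-c[0]).T)<.018][:,2]
print("slope",np.linalg.lstsq(A,b,rcond=None)[0])
im=cv2.imread("pics/w6.png")[90:250,170:370];cv2.imwrite("pics/c6.png",cv2.resize(im,None,fx=3.7,fy=3.7,interpolation=cv2.INTER_CUBIC))
E
```

```text
[ 0.49842079 -0.10421063  0.26934039] [[-0.992 -0.126  0.004]
 [-0.126  0.992  0.001]
 [-0.004  0.    -1.   ]] [  6.5   8.7 -11.1  -0.  -70.  -89.2] 17.2
3698 0.1569167113703592 ((0.49862945079803467, -0.10538511723279953), 0.027869729325175285) 278.0183883180097 201.12871822606814
slope [0.00092264 0.00100262 0.15699249]
```

View pics/c6.png

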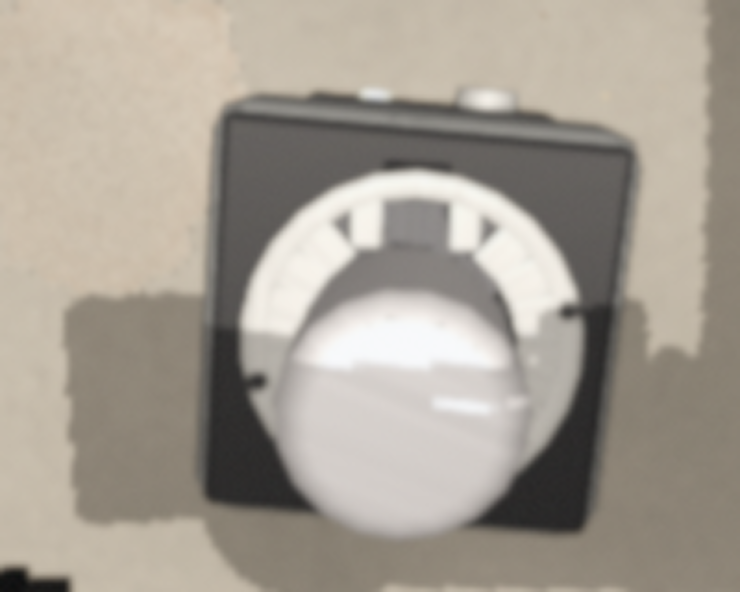

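The crop shows the cup upright and centred on the collar, with a ridge at (498,297) pointing towards the lock dot. Its top reads 157 mm here; on the table the same cup read 94 mm for its known 95 mm. That puts the top at about 158 mm, the locked height of 63 + 95 mm. I'm handing in.

```bash
python3 -c "
from station import *
print(finish_job())"
```

```text
the job is handed in; nothing more can be done
None
```

The aluminium cup is seated in the grinder base and twisted clockwise to its stop: torque bumped at about 0.2 N m, then climbed to 0.56. I released it, it stands upright at the locked height, and the job was handed in at about 17 s; no verdict came back and I did not read the interlock plunger.

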